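Scrub out the specimen rinsing pot

TASK

Take the long brush off its fork stand and scrub out the inside of the tall narrow steel pot with three full strokes: each time go down gently until the soft tuft at the brush's end is pressed well in on the disc inside (how deep the disc sits differs, so feel for it), then draw the brush up until at least half of its bristles are out of the mouth. Then hang the brush back by its collar in the middle of the fork, hanging upright and still, and let go. Leave the tall pot standing upright in its place and disturb nothing else on the bench.

Things in the scene. Friction and masses are not known exactly. Their poses are not given: they have to be found in the camera images.
- brush: long bottle brush, 200 mm, 0.14 kg, hanging in the fork stand. Origin at its lower end, on its axis; z up along it. From the bottom: soft sprung tuft (26 mm wide, 0 to 12 mm), stiff white bristles (40 mm diameter, 12 to 82), steel stem (8 mm diameter, to 130), black collar (34 mm diameter, 130 to 136), round pale wooden handle (22 mm diameter, 136 to 200)
- brush_tip (a point): the brush's lower end (tuft not pressed in), on its axis; same as the brush's origin
- brush_collar (a point): centre of the collar's underside, 130 mm above the brush's lower end
- brush_grip (a point): middle of the handle, 172 mm above the brush's lower end, 28 mm below the handle's top
- tuft (a joint): how far the sprung tuft at the brush's lower end is pressed in, m: 0 free, 0.010 fully in; it takes about 2.5 N at 3 mm and 6 N fully in. Pressed 'well in' means about half way or more
- stand: fixed steel stand: a post with a level fork, on a foot 130 x 110 x 12 mm. Origin on the bench below the fork's middle. Two tines (14 mm wide, 8 thick, top at z = 150 mm) run along its x from -32 to +32 mm, 16 mm apart; the fork is open to its -x (roughly towards the robot); the post (16 mm wide, no higher than the tines) stands at x = 48 to 64 mm
- stand_seat (a point): middle of the fork, at the tines' top, 150 mm above the bench, where the centre of the collar's underside belongs. The bristles hang below the tines and do not pass between them: lift the brush 5 to 30 mm, then slide it out along the stand's -x by at least 65 mm before going up
- tall_pot: tall narrow loose steel pot, 72 mm outer diameter, 125 mm high, wall 3 mm (66 mm inside), open at the top, 0.6 kg. Origin at the centre of its underside, z up. Inside it lies a tight support disc whose top is somewhere between 12 and 42 mm above the pot's underside
- wide_pot: wide low steel pot, about 110 mm diameter, 70 mm high, with two small wire side handles, loose bystander; origin at the centre of its underside
- block_a: loose steel test block, disc of 64 mm diameter, 15 mm high, bystander; origin at the centre of its underside
- block_b: the same as block_a, bystander
- jar: amber glass jar, 60 mm diameter, 75 mm high, bystander; origin at the centre of its underside
- indenter_box: wooden box, 60 x 90 x 35 mm, bystander; origin at the centre of its underside
- driver: lying screwdriver with a black handle, 180 mm long, about 30 mm high, bystander; x along its length
- spanner: lying steel spanner, 160 mm long, under 15 mm high, bystander; x along its length
Things that resemble listed ones, but are neither listed nor needed, are in the scene too. What is shaped like the tall_pot but purple or yellow is not meant.

How it is judged:
On the way, in this order (a step that is already met when the one before it is completed fails the run):
1. first down-stroke: the brush's tuft is pressed in by more than 3 mm on the disc inside the tall pot (value of joint tuft above 0.003 m and horizontal distance between brush_tip and tall_pot below 0.032 m and z of brush_tip in the frame of tall_pot between -0.01 and 0.062 m), for 0.05 s.
2. first up-stroke: the brush's tip is drawn up to more than 75 mm above the tall pot's underside (z of brush_tip in the frame of tall_pot above 0.075 m), for 0.05 s.
3. second down-stroke: the brush's tuft is pressed in by more than 3 mm on the disc inside the tall pot (all of step 1), for 0.05 s.
4. second up-stroke: the brush's tip is drawn up to more than 75 mm above the tall pot's underside (z of brush_tip in the frame of tall_pot above 0.075 m), for 0.05 s.
5. third down-stroke: the brush's tuft is pressed in by more than 3 mm on the disc inside the tall pot (all of step 3), for 0.05 s.
6. third up-stroke: the brush's tip is drawn up to more than 75 mm above the tall pot's underside (z of brush_tip in the frame of tall_pot above 0.075 m), for 0.05 s.
At the end, for the whole second after the job is handed in: The brush hangs free and still by its collar on the fork (collar centre within 18 mm of the fork's middle, collar lying on the tines, brush within 0.12 rad of upright), and the tall pot stands upright within 30 mm of its first place (horizontal distance between brush_collar and stand_seat below 0.018 m and z of brush_collar in the frame of stand between 0.146 and 0.155 m and angle between brush's own z axis and vertical below 0.12 rad and contact force between brush and stand above 0.3 N and linear speed of brush below 0.03 m/s and angle between tall_pot's own z axis and vertical below 0.06 rad and distance of tall_pot from where it was at the start of the episode below 0.03 m and linear speed of tall_pot below 0.02 m/s); the robot touches nothing.
It fails at once if the brush is pressed on the pot or the disc with more than 20 N (contact force between brush and tall_pot above 20 N).
It fails at once if the tall pot is tipped by more than 0.25 rad or shifted by more than 40 mm (angle between tall_pot's own z axis and vertical above 0.25 rad or distance of tall_pot from where it was at the start of the episode above 0.04 m).
It fails at once if a bystander (wide pot, test blocks, jar, wooden box, screwdriver, spanner) is moved by more than 25 mm (distance of any of wide_pot, block_a, block_b, jar, indenter_box, driver, spanner from where it was at the start of the episode above 0.025 m).
It also fails if it takes over 66 s, if anything falls off the work surface, if the arm or the gripper's body presses on something with over 40 N, if the wrist force passes 120 N, or if a joint passes its speed limit or range.

ROBOT

A 6-joint arm with a two-finger parallel gripper is mounted at the origin on the work surface. World frame = base frame: x ahead of the robot, y to its left, z up, the work surface at z = 0. Lengths are in m, angles in rad, forces in N, time in s.
With the tool pointing down it reaches from about 0.275 to 0.825 m from the base axis. Payload 4.9 kg.
Tool frame: the origin (TCP) lies between the finger pads; the fingertips stand bot.finger_overhang ahead of it and the grasp point (between the pads) lies 2 mm behind it (bot.finger_overhang is the distance from the TCP to the fingertips, in m); z points along the fingers, y is the line along which they close (so a half turn about z gives the same grasp; the last joint's range is limited). The gripper opens to 85 mm and grips with 20 to 120 N. Pads are 22 mm wide; open, the fingers measure 114 mm over their backs; the gripper's body (76 mm by 85 mm) begins 54 mm behind the grasp point. The pads swing forward as they close: fully open they stand 13 mm farther back than shut.
Start: joints at [-1.445, 0.326, -0.193, 1.052, 0, 1.437], TCP at [0.141, -0.532, 0.248] pointing down, gripper open.
Joint ranges: [-2.65, 2.65], [-0.97, 1.79], [-1.3, 1.35], [-1.93, 2.1], [-1.47, 1.37], [-3.14, 3.14]. Speed limits (rad/s): [2.57, 2.57, 3.14, 3.14, 3.14, 3.14].

INTERFACE

Orientations are given as a rotation vector (axis times angle).
In Python, from station import get_state, eyes, finish_job, bot gives the robot as it stands. The module is installed in compiled form; this text tells all that it offers.
- The arm moves only by the tool servo_tool, never from a script. Its argument "increments" is a list of rows, each a list of 7 numbers: the turn, a rotation vector about the tool's x, y, z in units of 0.08 rad (1.0 is 0.08 rad), then the shift along the tool's x, y, z in units of 0.02 m (1.0 is 0.02 m), then the opening, from 0 (shut) to 1 (fully open). In form: [[ax, ay, az, tx, ty, tz, grip], ...]. A call has 1 to 20 rows; each row shifts and turns the commanded pose from where the row before left it, along the tool's axes as they then stand; what a row does not reach is not made up. A row lasts 1/8 s, in which the tool goes at most 62.5 mm and 10.7 degrees, less where a joint would pass 70% of its speed; a pose out of reach is approached as far as the arm can. A call with a number of a shift or a turn outside -1 to 1 is refused whole. A call with a gripper value outside its range is refused whole. The fingers move at their own pace and stop on an object; "squeeze" is the grip in N (left out, the last holds). Time passes only in rows, so rows that do not move let the fingers close. It gives the time, the measured TCP pose, the force, the opening and the grip force at its end, in the units of the state.
- get_state(): the state, without advancing time (a new reading comes with each control period).
- eyes.grab_frame(name): name is "scene" or "top" or "wrist"; returns a dict with "pixels" (480x640x3 uint8, red, green, blue), "fx", "fy", "cx", "cy" (pixels), "D" ([k1, k2, p1, p2, k3] as OpenCV has them; the pictures are not rectified), "rvec" (rotation vector, rad) and "tvec" (3), from world to camera coordinates, as OpenCV has them; the wrist camera has in their place "hand_eye" (4x4, takes a point from camera to tool coordinates, whose origin is the TCP and whose axes are the flange's). Camera axes: x right, y down, z forward; pixel columns grow to the right and rows downward; lengths in m; the calibration is good to about 2 mm. A picture is of the moment at which its call begins: read the wrist's pose just before it. There is no depth.
- finish_job(): hands the job in; it is judged then, once.
The state is a dict: "t": time; "joint_pos": joint angles; "joint_velocities": joint speeds; "joint_efforts": joint torques, N m; "eef_pos": TCP position; "tcp_rot": TCP orientation; "force": force on the tool from outside, world axes, zero at the start; "moment": the same for the moment, N m; "gripper_width": opening from 0.0 (shut) to 1.0 (fully open); "gripper_force": force on a finger pad.
Only numpy, scipy, OpenCV 4.12 (cv2) and the standard library are available. Lean on these libraries where they do the work, as an engineer would, in place of code of your own. Each camera call takes 0.05 s, during which the arm holds its last target. There are 200 camera calls.

## Working session

There is one attempt and no reset: what is moved stays moved. The work goes in short steps, Python scripts to look and compute and a tool call to move; the robot and the scene stay as the last step left them, time stands still between calls to the robot, and variables do not carry over. Pictures are saved under pics/ and viewed, at most 10 in all, crops included, and the job is handed in when it is done.

Besides the shell and the picture viewer there is one more tool, called as name(argument=value, ...) on one line, values as JSON. servo_tool: Moves the arm, as the interface text tells. Its arguments: {"type":"object","properties":{"increments":{"type":"array","items":{"type":"array","items":{"type":"number","minimum":-1,"maximum":1}}},"squeeze":{"type":"number"}},"required":["increments"]}

```bash
mkdir -p pics; cat > h.py <<'E'
import numpy as np, cv2, json
from station import get_state, eyes, finish_job, bot
def save(n,f):
    d=eyes.grab_frame(n); cv2.imwrite(f,d["pixels"][:,:,::-1]); np.save(f+".npy",d,allow_pickle=True); return d
def load(f): return np.load(f+".npy",allow_pickle=True).item()
def ray(d,uv):
    K=np.array([[d["fx"],0,d["cx"]],[0,d["fy"],d["cy"]],[0,0,1]])
    p=cv2.undistortPoints(np.array([[uv]],float),K,np.array(d["D"],float))[0,0]
    if "hand_eye" in d:
        s=d["state"];R=cv2.Rodrigues(np.array(s["tcp_rot"],float))[0]
        H=np.array(d["hand_eye"]);v=R@H[:3,:3]@np.array([p[0],p[1],1]);o=R@H[:3,3]+np.array(s["eef_pos"])
        return o,v
    R=cv2.Rodrigues(np.array(d["rvec"],float))[0]
    return -R.T@np.array(d["tvec"],float).ravel(), R.T@np.array([p[0],p[1],1])
def onz(d,uv,z):
    o,v=ray(d,uv); return o+v*(z-o[2])/v[2]
def proj(d,P):
    K=np.array([[d["fx"],0,d["cx"]],[0,d["fy"],d["cy"]],[0,0,1]])
    return cv2.projectPoints(np.array(P,float).reshape(-1,3),np.array(d["rvec"],float),np.array(d["tvec"],float),K,np.array(d["D"],float))[0].reshape(-1,2)
def cross(d1,u1,d2,u2):
    a,v=ray(d1,u1);b,w=ray(d2,u2)
    s=np.linalg.lstsq(np.c_[v,-w],b-a,rcond=None)[0]
    p,q=a+s[0]*v,b+s[1]*w
    return (p+q)/2,np.linalg.norm(p-q)
E
python3 - <<'E'
from h import *
for n in("scene","top"):
    d=save(n,f"pics/{n}.png"); print(n,ray(d,(320,240)))
s=get_state();print(s, bot.finger_overhang)
E
```

```text
scene (array([1.19954123, 0.71349265, 0.92730243]), array([-0.49840345, -0.58015992, -0.64443955]))
top (array([ 0.43236643, -0.01134529,  1.01398784]), array([ 0.18310892, -0.00334394, -0.98318009]))
{'t': 0.1, 'joint_pos': array([-1.44516110e+00,  3.26850406e-01, -1.93454177e-01,  1.05201367e+00,
        1.83999555e-06,  1.43660162e+00]), 'joint_velocities': array([ 0.00017198, -0.0026949 ,  0.00214493,  0.00121516,  0.00052232,
       -0.00172832]), 'joint_efforts': array([ 4.62068401e-04, -4.44240046e+01,  2.63037640e+01,  7.87795172e-03,
       -1.63811392e-04,  9.80401637e-06]), 'eef_pos': array([ 0.14125723, -0.53105118,  0.24760194]), 'tcp_rot': array([-3.11360910e+00, -4.06795620e-01, -1.31151559e-05]), 'force': array([-0.35670475,  0.06344098, -0.44673946]), 'moment': array([ 0.01847099, -0.0043436 , -0.01942351]), 'gripper_force': 0.0, 'gripper_width': 0.9960346099089101} 0.017
```

View pics/scene.png

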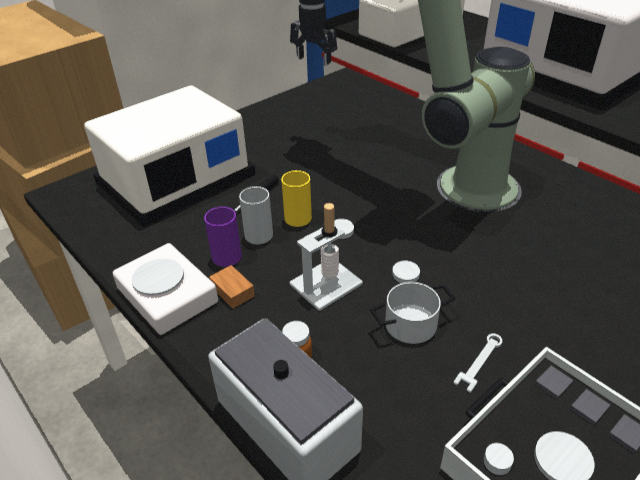

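View pics/top.png

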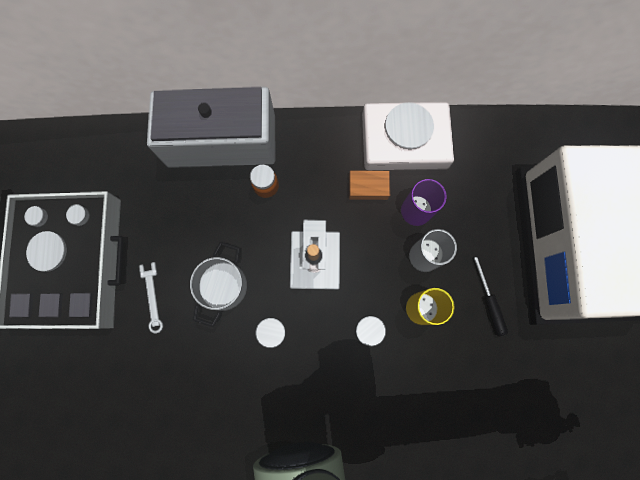

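The steel tall pot is at (438,247) in top and (257,215) in scene. Its lookalikes are purple at (428,196) and yellow at (436,306) in top. The brush handle is at (314,250) in top and (329,218) in scene. The wide pot at (218,284) is low and has handles. I'll check this choice in one close crop.

```bash
python3 - <<'E'
import cv2,numpy as np
t=cv2.imread("pics/top.png");s=cv2.imread("pics/scene.png")
a=cv2.resize(t[170:310,280:480],None,fx=4,fy=4)[:,:800]
b=cv2.resize(s[170:310,200:400],None,fx=4,fy=4)
a=t[205:300,280:470];b=s[185:305,230:370]
a=cv2.resize(a,(800,400)); b=cv2.resize(b,(233,200)); 
a=cv2.resize(t[200:300,280:340],(360,600),interpolation=cv2.INTER_CUBIC);c=cv2.resize(t[220:280,405:465],(220,220),interpolation=cv2.INTER_CUBIC);b=cv2.resize(s[195:305,285:365],(436,600),interpolation=cv2.INTER_CUBIC)
b[380:600,216:436]=c
cv2.imwrite("pics/c.png",np.hstack([a,b]))
E
```

```text
(no output)
```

View pics/c.png

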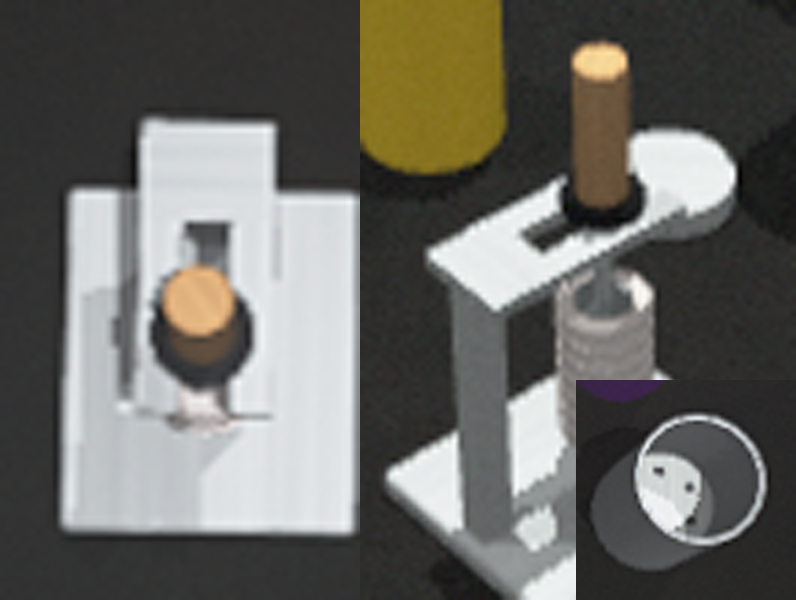

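```bash
python3 - <<'E'
from h import *
t=load("pics/top.png");s=load("pics/scene.png")
print("handle top cross",cross(t,(313.0,249.7),s,(328.7,206.2)))
print("onz .22",onz(t,(313,249.7),.22),onz(s,(328.7,206.2),.22))
for n,u in dict(tBL=(303.2,219.8),tBR=(325.8,220.3),tF_L=(301,268.8),tF_R=(325.2,269)).items(): print(n,onz(t,u,.15))
for u in [(291.5,231.2),(340,232),(290.3,288),(339,288.8)]: print("foot",onz(t,u,.012))
# pot rim ellipse
im=t["pixels"]; g=cv2.cvtColor(im,cv2.COLOR_RGB2GRAY)
sub=g[222:276,412:464]; m=(sub>175).astype(np.uint8)
c=max(cv2.findContours(m,0,1)[0],key=lambda c:cv2.boundingRect(c)[2]*cv2.boundingRect(c)[3]); h=cv2.convexHull(c)
e=cv2.fitEllipse(h);print(e)
u=(e[0][0]+412,e[0][1]+222);P=onz(t,u,.125);print("pot",u,P)
for du in((-e[1][0]/2,0),(e[1][0]/2,0),(0,-e[1][1]/2),(0,e[1][1]/2)): print(np.linalg.norm(onz(t,(u[0]+du[0],u[1]+du[1]),.125)-P))
print("scene pred rim",proj(s,[P, P*[1,1,0]]))
for n,u,z in [("yellow",(436,306.5),.125),("purple",(429,196),.125),("blk",(371,331),.015),("box",(370,184),.035),("jar",(262,176),.075),("drv",(490,295),.02)]: print(n,onz(t,u,z))
R=cv2.Rodrigues(get_state()["tcp_rot"])[0];print(R)
E
```

```text
handle top cross (array([5.62844915e-01, 2.13005916e-04, 2.12911833e-01]), np.float64(0.0035095746271582144))
onz .22 [ 0.56291462 -0.00113815  0.22      ] [0.56812973 0.00871948 0.22      ]
tBL [0.63448843 0.01783198 0.15      ]
tBR [ 0.63240836 -0.02660452  0.15      ]
tF_L [0.53761299 0.02368247 0.15      ]
tF_R [ 0.53617389 -0.0229897   0.15      ]
foot [0.64083929 0.0495307  0.012     ]
foot [ 0.6363741  -0.06054974  0.012     ]
foot [0.51200124 0.05376533 0.012     ]
foot [ 0.50785145 -0.05436185  0.012     ]
((18.02381134033203, 24.972801208496094), (16.884334564208984, 31.824235916137695), 174.79689025878906)
pot (430.02381134033203, 246.9728012084961) [ 0.57855271 -0.23465468  0.125     ]
0.01703655013012418
0.017068172054565057
0.0326087659391241
0.03219408464265564
scene pred rim [[257.18856683 195.32204699]
 [261.68130459 235.64531847]]
yellow [ 0.45994153 -0.23886957  0.125     ]
purple [ 0.68440713 -0.23987406  0.125     ]
blk [ 0.41399341 -0.12130053  0.015     ]
box [ 0.74099037 -0.13087787  0.035     ]
jar [0.75257282 0.10892598 0.075     ]
drv [ 0.48491998 -0.38812289  0.02      ]
[[ 9.66433704e-01  2.56916055e-01 -1.88879336e-04]
 [ 2.56916042e-01 -9.66432546e-01  1.51016060e-03]
 [ 2.05445365e-04 -1.50799623e-03 -9.99998842e-01]]
```

The crop confirms the choice. It shows the brush hanging in the fork with its handle top at (313,250) in top, and the uncoloured steel pot's rim centre at (438.5,246.7) in top. The seat comes out near (0.569,-0.002), with the stand turned about -0.04 rad. Next I turn the tool square to the world axes, rise and approach.

servo_tool(increments=[[0,0,0.8125,0,0,-0.65,1],[0,0,0.8125,0,0,-0.65,1],[0,0,0.8125,0,0,-0.65,1],[0,0,0.8125,0,0,-0.65,1],[0,0,0,0.78,-0.98,0,1],[0,0,0,0.78,-0.98,0,1],[0,0,0,0.78,-0.98,0,1],[0,0,0,0.78,-0.98,0,1],[0,0,0,0.78,-0.98,0,1],[0,0,0,0.78,-0.98,0,1],[0,0,0,0.78,-0.98,0,1],[0,0,0,0.78,-0.98,0,1],[0,0,0,0.78,-0.98,0,1],[0,0,0,0.78,-0.98,0,1],[0,0,0,0.78,-0.98,0,1],[0,0,0,0.78,-0.98,0,1],[0,0,0,0.78,-0.98,0,1],[0,0,0,0.78,-0.98,0,1],[0,0,0,0.78,-0.98,0,1],[0,0,0,0.78,-0.98,0,1]])

```text
t: 2.6
eef_pos: [0.3911, -0.2164, 0.3]
tcp_rot: [-3.141, -0.001, 0.001]
force: [0.3, -1.0, 0.1]
gripper_width: 0.997
gripper_force: 0.0
```

servo_tool(increments=[[0,0,0,0.78,-0.98,0,1],[0,0,0,0.78,-0.98,0,1],[0,0,0,0.78,-0.98,0,1],[0,0,0,0.78,-0.98,0,1],[0,0,0,0.5,-0.98,0,1],[0,0,0,0,-0.98,0,1],[0,0,0,0,-0.98,0,1],[0,0,0,0,0,0,1],[0,0,0,0,0,0,1]])

```text
t: 3.72
eef_pos: [0.4632, -0.0808, 0.3002]
tcp_rot: [3.141, 0.0, -0.0]
force: [0.1, -0.2, -0.2]
gripper_width: 1.001
gripper_force: 0.0
```

```bash
python3 - <<'E'
from h import *
st=get_state();d=eyes.grab_frame("wrist");d["state"]=st;cv2.imwrite("pics/w1.png",d["pixels"][:,:,::-1]);np.save("pics/w1.png.npy",d,allow_pickle=True)
print(st["t"],st["eef_pos"],st["tcp_rot"],st["force"]);print(cv2.Rodrigues(st["tcp_rot"])[0])
t=load("pics/top.png")
print("pot",onz(t,(438.5,246.7),.125),[onz(t,u,.125)[:2] for u in((420.7,246.7),(456.5,246.7),(438.5,228.6),(438.5,264.8))])
E
```

```text
3.725 [ 0.4632067  -0.08079717  0.30016228] [ 3.14128744e+00  3.80274765e-04 -3.93207341e-04] [ 0.09233704 -0.17049192 -0.17637151]
[[ 9.99999939e-01  2.42152143e-04 -2.50310934e-04]
 [ 2.42075745e-04 -9.99999924e-01 -3.05196772e-04]
 [-2.50384819e-04  3.05136159e-04 -9.99999922e-01]]
pot [ 0.5786996  -0.25182587  0.125     ] [array([ 0.57955339, -0.21588097]), array([ 0.57782942, -0.28833258]), array([ 0.6157669 , -0.25446762]), array([ 0.54216461, -0.24928777])]
```

View pics/w1.png

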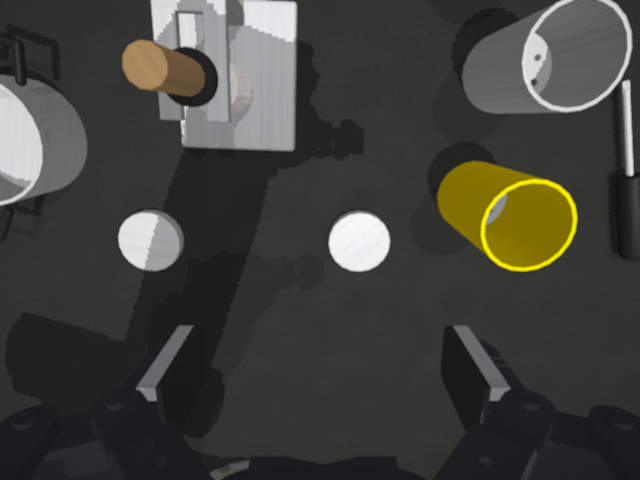

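The wrist view has the handle top at (145,63), the fork's front corners at (160,119) and (229,121), and the steel pot's rim centred near (578,54).

```bash
python3 - <<'E'
from h import *
d=load("pics/w1.png");t=load("pics/top.png")
print("handle",onz(d,(145,64),.22),cross(d,(145,64),t,(313,249.7)))
for u in [(160,119),(229,121),(178,12),(203,12)]: print(onz(d,u,.15))
m=cv2.cvtColor(d["pixels"],cv2.COLOR_RGB2HSV); m=((m[...,2]>190)&(m[...,1]<40)).astype(np.uint8); m[:,:515]=0;m[120:]=0
ys,xs=np.nonzero(m[:,:]);print(xs.min(),xs.max(),ys.min(),ys.max())
o=[];
for y in range(12,100):   # outer silhouettes of rim
    x=np.nonzero(m[y,545:])[0]
    if len(x): o.append((545+x.max(),y))
for x in range(545,632):
    y=np.nonzero(m[60:,x])[0]
    if len(y): o.append((x,60+y.max()))
W=np.array([onz(d,u,.125)[:2] for u in o])
A=np.c_[2*W,np.ones(len(W))];s=np.linalg.lstsq(A,(W**2).sum(1),rcond=None)[0];r=np.sqrt(s[2]+s[0]**2+s[1]**2);print("pot wrist",s[:2],r,np.abs(np.linalg.norm(W-s[:2],axis=1)-r).max())
im=t["pixels"];h=cv2.cvtColor(im,cv2.COLOR_RGB2HSV);m=((h[...,2]>110)&(h[...,1]<40))
o=[]
for a in np.linspace(0,2*np.pi,73)[:-1]:
    for q in np.arange(23,12,-.25):
        u=(438.5+q*np.cos(a),246.7+q*np.sin(a))
        if m[int(round(u[1])),int(round(u[0]))]: o.append(u);break
W=np.array([onz(t,u,.125)[:2] for u in o]);
for _ in range(3):
    A=np.c_[2*W,np.ones(len(W))];s=np.linalg.lstsq(A,(W**2).sum(1),rcond=None)[0];r=np.sqrt(s[2]+s[0]**2+s[1]**2);e=abs(np.linalg.norm(W-s[:2],axis=1)-r);W=W[e<.002]
print("pot top",s[:2],r,len(W))
E
```

```text
handle [0.5654063 0.0006644 0.22     ] (array([ 0.56369634, -0.00098436,  0.2234585 ]), np.float64(0.002693473783122786))
[0.54081679 0.02310311 0.15      ]
[ 0.5396474  -0.02078284  0.15      ]
[0.60115561 0.00501958 0.15      ]
[ 0.6011811  -0.00976578  0.15      ]
522 630 0 119
pot wrist [ 0.5730719  -0.26013306] 0.028364779094733616 0.018717202629337494
pot top [ 0.57906532 -0.25181636] 0.036144693741750465 72
```

servo_tool(increments=[[0,0,0,0.84,-0.67,0,1],[0,0,0,0.84,-0.67,0,1],[0,0,0,0.84,-0.67,0,1],[0,0,0,0.84,-0.67,0,1],[0,0,0,0.84,-0.67,0,1],[0,0,0,0.84,-0.67,0,1],[0,0,0,0,0,0,1],[0,0,0,0,0,0.9,1],[0,0,0,0,0,0.9,1],[0,0,0,0,0,0.9,1],[0,0,0,0,0,0.9,1],[0,0,0,0,0,0.9,1],[0,0,0,0,0,0.5,1],[0,0,0,0,0,0.5,1],[0,0,0,0,0,0,1],[0,0,0,0,0,0,1]])

```text
t: 5.78
eef_pos: [0.5645, -0.0005, 0.1908]
tcp_rot: [3.141, -0.0, 0.001]
force: [0.0, -0.6, -0.2]
gripper_width: 0.997
gripper_force: 0.0
```

servo_tool(increments=[[0,0,0,0,0,0,0.4],[0,0,0,0,0,0,0.3],[0,0,0,0,0,0,0.2],[0,0,0,0,0,0,0.1],[0,0,0,0,0,0,0.0],[0,0,0,0,0,0,0.0],[0,0,0,0,0,0,0.0],[0,0,0,0,0,0,0.0]], squeeze=50)

```text
t: 6.78
eef_pos: [0.5643, -0.0002, 0.1905]
tcp_rot: [-3.141, 0.0, -0.0]
force: [-0.0, 2.3, 3.6]
gripper_width: 0.243
gripper_force: 48.8
```

servo_tool(increments=[[0,0,0,0,0,-0.3,0],[0,0,0,0,0,-0.5,0],[0,0,0,0,0,0,0],[0,0,0,0,0,0,0]])

```text
t: 7.28
eef_pos: [0.5642, -0.0006, 0.2063]
tcp_rot: [3.141, -0.001, -0.0]
force: [-0.5, 0.2, -1.1]
gripper_width: 0.241
gripper_force: 48.8
```

```bash
python3 - <<'E'
from h import *
st=get_state();print(st["eef_pos"],st["force"],st["moment"])
d=save("scene","pics/s2.png")
cv2.imwrite("pics/s2c.png",cv2.resize(d["pixels"][150:320,270:400,::-1],None,fx=3.4,fy=3.4,interpolation=cv2.INTER_CUBIC))
E
```

```text
[ 0.56417078 -0.00056633  0.20627834] [-0.5434      0.23531575 -1.1000169 ] [-0.03628345 -0.00965266  0.02306967]
```

View pics/s2c.png

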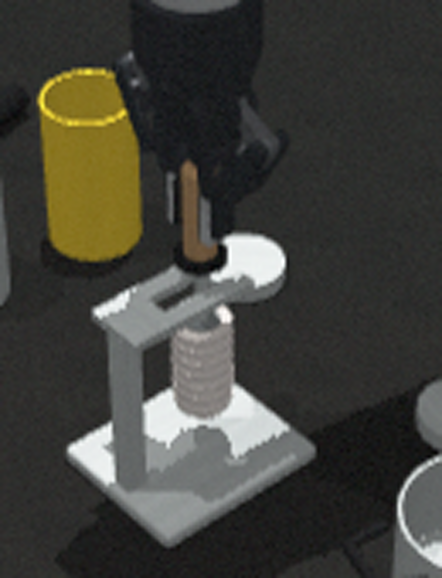

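The brush is held upright, its collar at (200,258) in the crop and above the tines. Next I slide it out, go up and cross over to the pot.

servo_tool(increments=[[0,0,0,-0.4,-0.02,0,0],[0,0,0,-0.6,-0.03,0,0],[0,0,0,-0.6,-0.03,0,0],[0,0,0,-0.6,-0.03,0,0],[0,0,0,-0.6,-0.03,0,0],[0,0,0,-0.6,-0.03,0,0],[0,0,0,-0.6,-0.03,0,0],[0,0,0,0,0,-0.5,0],[0,0,0,0,0,-0.8,0],[0,0,0,0,0,-0.8,0],[0,0,0,0,0,-0.8,0],[0,0,0,0,0,-0.8,0],[0,0,0,0,0,-0.8,0],[0,0,0,0,0,-0.8,0],[0,0,0,0,0,-0.8,0],[0,0,0,0,0,-0.35,0],[0,0,0,0,0,0,0]])

```text
t: 9.45
eef_pos: [0.4847, 0.0035, 0.3358]
tcp_rot: [3.141, -0.0, 0.002]
force: [0.3, 0.8, -1.1]
gripper_width: 0.241
gripper_force: 48.9
```

servo_tool(increments=[[0,0,0,0.15,0.4,0,0],[0,0,0,0.3,0.8,0,0],[0,0,0,0.3,0.8,0,0],[0,0,0,0.3,0.8,0,0],[0,0,0,0.3,0.8,0,0],[0,0,0,0.3,0.8,0,0],[0,0,0,0.3,0.8,0,0],[0,0,0,0.3,0.8,0,0],[0,0,0,0.3,0.8,0,0],[0,0,0,0.3,0.8,0,0],[0,0,0,0.3,0.8,0,0],[0,0,0,0.3,0.8,0,0],[0,0,0,0.3,0.8,0,0],[0,0,0,0.3,0.8,0,0],[0,0,0,0.3,0.8,0,0],[0,0,0,0.3,0.8,0,0],[0,0,0,0.15,0.4,0,0],[0,0,0,0,0,0,0],[0,0,0,0,0,0,0]])

```text
t: 11.82
eef_pos: [0.58, -0.252, 0.3353]
tcp_rot: [-3.141, -0.0, 0.0]
force: [-0.2, 0.3, -0.8]
gripper_width: 0.246
gripper_force: 49.0
```

```bash
python3 - <<'E'
from h import *
st=get_state();print(st["t"],st["eef_pos"],st["force"],st["moment"])
t=save("top","pics/t3.png");s=save("scene","pics/s3.png")
a=cv2.resize(t["pixels"][180:320,380:480,::-1],(400,560),interpolation=cv2.INTER_CUBIC);b=cv2.resize(s["pixels"][110:250,200:300,::-1],(400,560),interpolation=cv2.INTER_CUBIC)
cv2.imwrite("pics/c3.png",np.hstack([a,b]))
E
```

```text
11.825 [ 0.58004435 -0.25202209  0.33530738] [-0.15017049  0.30547411 -0.78560457] [ 0.01814695 -0.00862686  0.0475426 ]
```

View pics/c3.png

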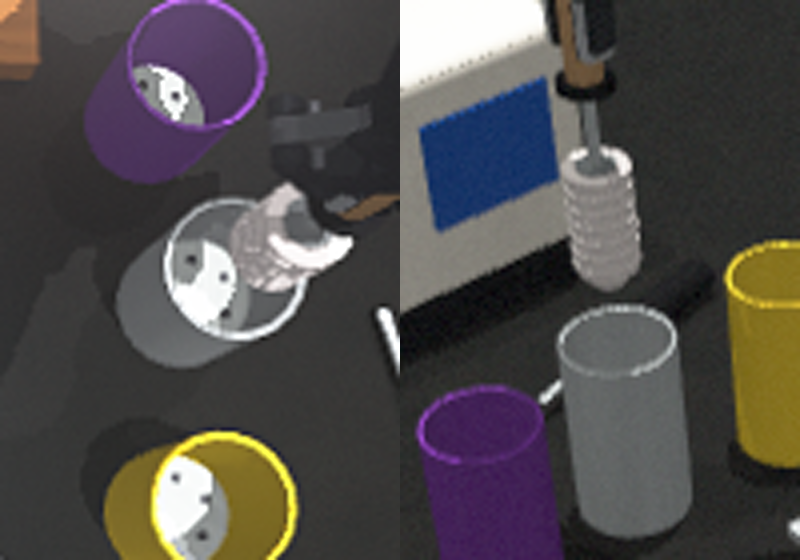

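The brush hangs upright and centred over the steel pot, with the scene view tip at (607,285) above the rim at (617,340). I now go down, gently.

servo_tool(increments=[[0,0,0,0,0,0.4,0],[0,0,0,0,0,0.6,0],[0,0,0,0,0,0.6,0],[0,0,0,0,0,0.6,0],[0,0,0,0,0,0.6,0],[0,0,0,0,0,0.6,0],[0,0,0,0,0,0.6,0],[0,0,0,0,0,0.6,0],[0,0,0,0,0,0.6,0],[0,0,0,0,0,0.3,0],[0,0,0,0,0,0,0],[0,0,0,0,0,0,0]])

```text
t: 13.42
eef_pos: [0.5804, -0.2526, 0.2258]
tcp_rot: [3.141, -0.0, 0.001]
force: [-0.1, -0.4, -1.3]
gripper_width: 0.244
gripper_force: 49.0
```

servo_tool(increments=[[0,0,0,0,0,0.3,0],[0,0,0,0,0,0.3,0],[0,0,0,0,0,0.1,0],[0,0,0,0,0,0,0]])

```text
t: 13.92
eef_pos: [0.58, -0.2524, 0.2109]
tcp_rot: [-3.141, 0.0, 0.001]
force: [-0.6, 0.0, -1.8]
gripper_width: 0.245
gripper_force: 49.0
```

servo_tool(increments=[[0,0,0,0,0,0.15,0],[0,0,0,0,0,0,0]])

```text
t: 14.18
eef_pos: [0.5801, -0.2524, 0.2081]
tcp_rot: [-3.141, 0.0, 0.0]
force: [0.3, -0.1, -2.2]
gripper_width: 0.248
gripper_force: 49.0
```

servo_tool(increments=[[0,0,0,0,0,0.15,0],[0,0,0,0,0,0,0]])

```text
t: 14.42
eef_pos: [0.58, -0.2524, 0.205]
tcp_rot: [-3.141, 0.0, 0.001]
force: [-0.2, -0.5, -1.7]
gripper_width: 0.245
gripper_force: 49.0
```

servo_tool(increments=[[0,0,0,0,0,0.15,0],[0,0,0,0,0,0,0]])

```text
t: 14.68
eef_pos: [0.5803, -0.2525, 0.2024]
tcp_rot: [3.141, -0.0, 0.001]
force: [-0.2, 0.6, 0.3]
gripper_width: 0.247
gripper_force: 49.0
```

servo_tool(increments=[[0,0,0,0,0,0.1,0],[0,0,0,0,0,0,0]])

```text
t: 14.92
eef_pos: [0.5803, -0.2525, 0.2004]
tcp_rot: [3.141, -0.0, 0.001]
force: [0.2, 0.5, 1.8]
gripper_width: 0.245
gripper_force: 49.1
```

servo_tool(increments=[[0,0,0,0,0,0.1,0],[0,0,0,0,0,0,0]])

```text
t: 15.18
eef_pos: [0.5803, -0.2525, 0.1984]
tcp_rot: [3.141, -0.0, 0.001]
force: [-0.4, -0.6, 2.1]
gripper_width: 0.246
gripper_force: 49.2
```

servo_tool(increments=[[0,0,0,0,0,0.05,0],[0,0,0,0,0,0,0],[0,0,0,0,0,0,0]])

```text
t: 15.55
eef_pos: [0.5803, -0.2525, 0.1975]
tcp_rot: [3.141, -0.0, 0.001]
force: [0.4, -0.2, 3.4]
gripper_width: 0.249
gripper_force: 49.2
```

servo_tool(increments=[[0,0,0,0,0,-0.4,0],[0,0,0,0,0,-0.6,0],[0,0,0,0,0,-0.6,0],[0,0,0,0,0,-0.6,0],[0,0,0,0,0,-0.6,0],[0,0,0,0,0,-0.6,0],[0,0,0,0,0,0,0],[0,0,0,0,0,0,0]])

```text
t: 16.55
eef_pos: [0.58, -0.2524, 0.2649]
tcp_rot: [-3.141, 0.0, 0.001]
force: [0.2, -0.2, -1.7]
gripper_width: 0.244
gripper_force: 49.0
```

servo_tool(increments=[[0,0,0,0,0,0.5,0],[0,0,0,0,0,0.6,0],[0,0,0,0,0,0.6,0],[0,0,0,0,0,0.6,0],[0,0,0,0,0,0.4,0],[0,0,0,0,0,0.2,0],[0,0,0,0,0,0.2,0],[0,0,0,0,0,0.1,0],[0,0,0,0,0,0.1,0],[0,0,0,0,0,0.1,0],[0,0,0,0,0,0,0],[0,0,0,0,0,0,0]])

```text
t: 18.05
eef_pos: [0.5804, -0.2525, 0.1977]
tcp_rot: [3.141, -0.0, 0.001]
force: [-0.6, -0.1, 3.0]
gripper_width: 0.241
gripper_force: 49.4
```

servo_tool(increments=[[0,0,0,0,0,-0.4,0],[0,0,0,0,0,-0.6,0],[0,0,0,0,0,-0.6,0],[0,0,0,0,0,-0.6,0],[0,0,0,0,0,-0.6,0],[0,0,0,0,0,-0.6,0],[0,0,0,0,0,0,0],[0,0,0,0,0,0,0]])

```text
t: 19.05
eef_pos: [0.58, -0.2524, 0.2649]
tcp_rot: [-3.141, 0.0, 0.001]
force: [-0.2, 0.1, -1.3]
gripper_width: 0.249
gripper_force: 49.0
```

servo_tool(increments=[[0,0,0,0,0,0.5,0],[0,0,0,0,0,0.6,0],[0,0,0,0,0,0.6,0],[0,0,0,0,0,0.6,0],[0,0,0,0,0,0.4,0],[0,0,0,0,0,0.2,0],[0,0,0,0,0,0.2,0],[0,0,0,0,0,0.1,0],[0,0,0,0,0,0.1,0],[0,0,0,0,0,0.1,0],[0,0,0,0,0,0,0],[0,0,0,0,0,0,0]])

```text
t: 20.55
eef_pos: [0.5804, -0.2526, 0.1977]
tcp_rot: [3.141, -0.0, 0.001]
force: [-0.6, 0.3, 3.9]
gripper_width: 0.243
gripper_force: 49.4
```

servo_tool(increments=[[0,0,0,0,0,-0.4,0],[0,0,0,0,0,-0.6,0],[0,0,0,0,0,-0.6,0],[0,0,0,0,0,-0.6,0],[0,0,0,0,0,-0.6,0],[0,0,0,0,0,-0.6,0],[0,0,0,0,0,0,0],[0,0,0,0,0,0,0],[0,0,0,0,0,-0.8,0],[0,0,0,0,0,-0.9,0],[0,0,0,0,0,-0.9,0],[0,0,0,0,0,-0.9,0],[0,0,0,0,0,0,0],[0,0,0,0,0,0,0]])

```text
t: 22.3
eef_pos: [0.58, -0.2524, 0.3349]
tcp_rot: [-3.141, 0.0, 0.001]
force: [0.2, -0.4, -1.4]
gripper_width: 0.24
gripper_force: 49.0
```

servo_tool(increments=[[0,0,0,-0.15,-0.4,0,0],[0,0,0,-0.3,-0.8,0,0],[0,0,0,-0.3,-0.8,0,0],[0,0,0,-0.3,-0.8,0,0],[0,0,0,-0.3,-0.8,0,0],[0,0,0,-0.3,-0.8,0,0],[0,0,0,-0.3,-0.8,0,0],[0,0,0,-0.3,-0.8,0,0],[0,0,0,-0.3,-0.8,0,0],[0,0,0,-0.3,-0.8,0,0],[0,0,0,-0.3,-0.8,0,0],[0,0,0,-0.3,-0.8,0,0],[0,0,0,-0.3,-0.8,0,0],[0,0,0,-0.3,-0.8,0,0],[0,0,0,-0.3,-0.8,0,0],[0,0,0,-0.3,-0.8,0,0],[0,0,0,-0.15,-0.4,0,0],[0,0,0,0,0,0,0]])

```text
t: 24.55
eef_pos: [0.4841, 0.0041, 0.3354]
tcp_rot: [3.141, 0.001, 0.0]
force: [0.0, -0.3, -0.9]
gripper_width: 0.247
gripper_force: 49.0
```

servo_tool(increments=[[0,0,0,0,0,0.5,0],[0,0,0,0,0,0.8,0],[0,0,0,0,0,0.8,0],[0,0,0,0,0,0.8,0],[0,0,0,0,0,0.8,0],[0,0,0,0,0,0.8,0],[0,0,0,0,0,0.8,0],[0,0,0,0,0,0.8,0],[0,0,0,0,0,0.35,0],[0,0,0,0,0,0,0],[0,0,0,0,0,0,0]])

```text
t: 25.92
eef_pos: [0.4846, 0.0034, 0.2067]
tcp_rot: [3.141, -0.001, 0.001]
force: [-0.7, 0.3, -1.7]
gripper_width: 0.25
gripper_force: 49.0
```

```bash
python3 - <<'E'
from h import *
st=get_state();print(st["t"],st["eef_pos"],st["force"],st["moment"])
s=save("scene","pics/s4.png")
cv2.imwrite("pics/c4.png",cv2.resize(s["pixels"][170:310,270:400,::-1],(557,600),interpolation=cv2.INTER_CUBIC))
x=.4845;y=.0035
print((proj(s,[[x,y,.151],[x,y,.100],[x,y,.036]])-[270,170])*4.286)
E
```

```text
25.925 [0.48463101 0.00337983 0.20673103] [-0.72359655  0.29148302 -1.72365434] [-0.01119447  0.03269967  0.01694223]
[[366.49225401 191.59908863]
 [364.69056791 268.25283684]
 [362.55385259 359.16924596]]
```

View pics/c4.png

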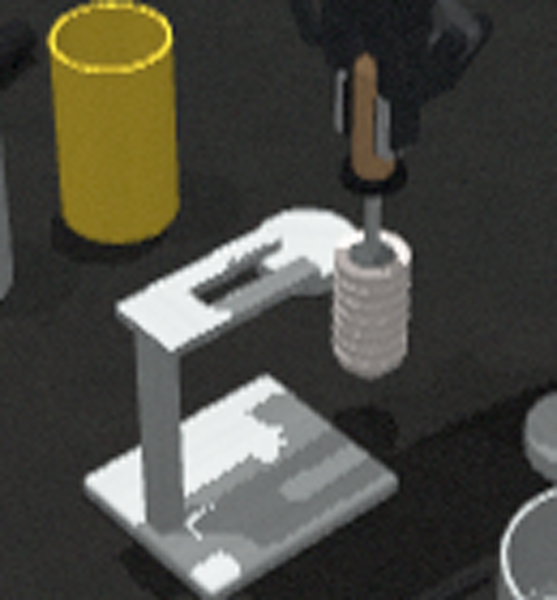

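The scene view shows the brush upright with its collar at (374,175), ahead of the open end of the fork at (300,265). Next I slide it in.

servo_tool(increments=[[0,0,0,0.4,0.02,0,0],[0,0,0,0.6,0.03,0,0],[0,0,0,0.6,0.03,0,0],[0,0,0,0.6,0.03,0,0],[0,0,0,0.6,0.03,0,0],[0,0,0,0.6,0.03,0,0],[0,0,0,0.6,0.03,0,0],[0,0,0,0.2,0.0,0,0],[0,0,0,0,0,0,0]])

```text
t: 27.1
eef_pos: [0.5682, -0.0004, 0.2061]
tcp_rot: [-3.142, 0.0, 0.001]
force: [0.1, -0.2, -1.3]
gripper_width: 0.245
gripper_force: 49.0
```

servo_tool(increments=[[0,0,0,0,0,0.3,0],[0,0,0,0,0,0.2,0],[0,0,0,0,0,0.15,0],[0,0,0,0,0,0,0]])

```text
t: 27.6
eef_pos: [0.5679, -0.0004, 0.193]
tcp_rot: [-3.142, 0.0, 0.001]
force: [-0.2, 0.1, -2.0]
gripper_width: 0.248
gripper_force: 49.0
```

servo_tool(increments=[[0,0,0,0,0,0.05,0],[0,0,0,0,0,0,0]])

```text
t: 27.85
eef_pos: [0.5682, -0.0004, 0.1923]
tcp_rot: [3.142, -0.0, 0.0]
force: [0.3, -0.1, -1.7]
gripper_width: 0.247
gripper_force: 49.0
```

servo_tool(increments=[[0,0,0,0,0,0.05,0],[0,0,0,0,0,0,0]])

```text
t: 28.1
eef_pos: [0.5682, -0.0004, 0.1912]
tcp_rot: [-3.142, 0.0, 0.0]
force: [0.4, 0.1, -2.3]
gripper_width: 0.245
gripper_force: 49.0
```

servo_tool(increments=[[0,0,0,0,0,0.05,0],[0,0,0,0,0,0,0]])

```text
t: 28.35
eef_pos: [0.5683, -0.0004, 0.1905]
tcp_rot: [3.142, -0.0, 0.001]
force: [0.1, 0.9, 1.0]
gripper_width: 0.245
gripper_force: 49.4
```

servo_tool(increments=[[0,0,0,0,0,0.03,0],[0,0,0,0,0,0,0]])

```text
t: 28.6
eef_pos: [0.5684, -0.0004, 0.1905]
tcp_rot: [3.141, -0.0, 0.001]
force: [-1.7, 0.9, 4.5]
gripper_width: 0.242
gripper_force: 49.8
```

servo_tool(increments=[[0,0,0,0,0,0,0.3],[0,0,0,0,0,0,0.35],[0,0,0,0,0,0,0.4],[0,0,0,0,0,0,0.6],[0,0,0,0,0,0,0.9],[0,0,0,0,0,0,1],[0,0,0,0,0,0,1],[0,0,0,0,0,0,1]], squeeze=20)

```text
t: 29.6
eef_pos: [0.5682, -0.0004, 0.1897]
tcp_rot: [-3.142, 0.0, -0.0]
force: [-0.4, 0.2, 0.3]
gripper_width: 0.997
gripper_force: 0.0
```

servo_tool(increments=[[0,0,0,0,0,-0.3,1],[0,0,0,0,0,-0.7,1],[0,0,0,0,0,-0.8,1],[0,0,0,0,0,-0.9,1],[0,0,0,0,0,-0.9,1],[0,0,0,0,0,-0.9,1],[0,0,0,0,0,-0.9,1],[0,0,0,0,0,0,1],[0,0,0,-1,0,-0.5,1],[0,0,0,-1,0,-0.5,1],[0,0,0,-1,0,0,1],[0,0,0,-1,0,0,1],[0,0,0,-1,0,0,1],[0,0,0,-1,0,0,1],[0,0,0,0,0,0,1],[0,0,0,0,0,0,1]])

```text
t: 31.6
eef_pos: [0.4488, -0.0005, 0.3177]
tcp_rot: [3.142, -0.0, 0.001]
force: [0.1, -0.0, 0.8]
gripper_width: 0.996
gripper_force: 0.0
```

```bash
python3 - <<'E'
from h import *
st=get_state();print(st["t"],st["eef_pos"],st["force"])
s=save("scene","pics/s5.png");t=save("top","pics/t5.png")
a=cv2.resize(t["pixels"][190:330,270:480,::-1],(420,280),interpolation=cv2.INTER_CUBIC)
b=cv2.resize(s["pixels"][160:310,200:380,::-1],(720,600),interpolation=cv2.INTER_CUBIC)[:,340:]
cv2.imwrite("pics/c5.png",np.hstack([np.vstack([a,cv2.resize(s["pixels"][160:310,200:380,::-1],(420,320))]),b]))
E
```

```text
31.6 [ 0.44881493 -0.00048038  0.31773598] [ 0.13138575 -0.0293769   0.78705131]
```

View pics/c5.png

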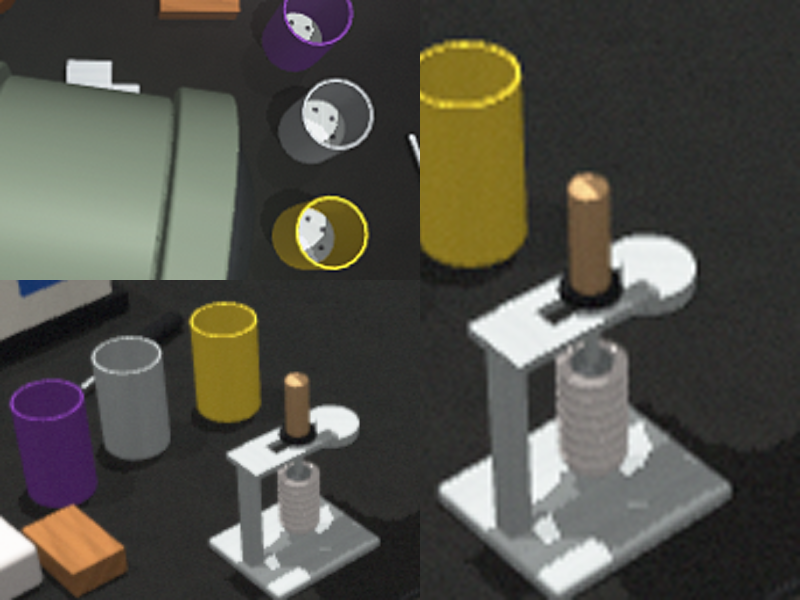

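The brush hangs upright in the fork with its collar on the tines at (590,288), the steel pot stands in its place at (130,398), and the robot is clear.

```bash
python3 -c "
from station import finish_job
print(finish_job())"
```

```text
the job is handed in; nothing more can be done
None
```

I scrubbed the steel pot with three strokes, pressing the tuft about 7 mm in each time by force estimate, hung the brush back in the fork and handed the job in at about 32 s; no verdict was shown.

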